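# Open the nitrogen valve over the uncapped vial by two turns

### The job

One of the four vials under the nitrogen manifold has no cap and is ready to be blown dry: loosen the knurled valve knob that feeds it by two full turns anticlockwise (seen from above), counting them, by rolling a fingertip along the knob's rim stroke after stroke rather than gripping it. Stop at two turns, since too much gas splashes the sample, and leave the other three valves shut and the vials and everything else on the bench where they are.

Things in the scene. Friction and masses are not known exactly. Their poses are not given: they have to be found in the camera images.
- manifold: Nitrogen manifold, fixed: base plate 140 x 370 mm, two rods, an aluminium bar 32 mm wide (top 167 mm up) with four valves in a row on it, and a dark block with four vial wells beyond. Origin on the table under the middle of the valve row; y runs along the bar (valve_1 at the +y end), x from the valve row to the vial row 50 mm away, on the far side from the robot; turned up to 20 degrees either way
- valve_1 (a joint): turn of valve 1 (1 at the +y end of the bar, 4 at the -y end), rad: 0 is shut against a stop, where it starts; it grows as the knob turns anticlockwise seen from above, 6.28 a full turn, up to four turns. It turns about the vertical against a light friction of about 0.02 N m (1.1 N at the rim), stays where it is left and does not rise
- knob_1 (a point): centre of the knob of valve 1, on its axis, half-way up: a black knurled upright cylinder 36 mm in diameter, 22 mm tall, from 178 to 200 mm above the table, 80 mm from its neighbours; nothing stands above it and its side is free all round. A white line 5 mm wide on its top, from the centre to the rim, points to the vial row (manifold +x) when shut
- outlet_1 (a point): lower tip of the thin steel outlet tube of valve 1, 94 mm above the table, over the middle of that valve's vial well
- valve_2 (a joint): turn of valve 2 (1 at the +y end of the bar, 4 at the -y end), rad: 0 is shut against a stop, where it starts; it grows as the knob turns anticlockwise seen from above, 6.28 a full turn, up to four turns. It turns about the vertical against a light friction of about 0.02 N m (1.1 N at the rim), stays where it is left and does not rise
- knob_2 (a point): centre of the knob of valve 2, on its axis, half-way up: a black knurled upright cylinder 36 mm in diameter, 22 mm tall, from 178 to 200 mm above the table, 80 mm from its neighbours; nothing stands above it and its side is free all round. A white line 5 mm wide on its top, from the centre to the rim, points to the vial row (manifold +x) when shut
- outlet_2 (a point): lower tip of the thin steel outlet tube of valve 2, 94 mm above the table, over the middle of that valve's vial well
- valve_3 (a joint): turn of valve 3 (1 at the +y end of the bar, 4 at the -y end), rad: 0 is shut against a stop, where it starts; it grows as the knob turns anticlockwise seen from above, 6.28 a full turn, up to four turns. It turns about the vertical against a light friction of about 0.02 N m (1.1 N at the rim), stays where it is left and does not rise
- knob_3 (a point): centre of the knob of valve 3, on its axis, half-way up: a black knurled upright cylinder 36 mm in diameter, 22 mm tall, from 178 to 200 mm above the table, 80 mm from its neighbours; nothing stands above it and its side is free all round. A white line 5 mm wide on its top, from the centre to the rim, points to the vial row (manifold +x) when shut
- outlet_3 (a point): lower tip of the thin steel outlet tube of valve 3, 94 mm above the table, over the middle of that valve's vial well
- valve_4 (a joint): turn of valve 4 (1 at the +y end of the bar, 4 at the -y end), rad: 0 is shut against a stop, where it starts; it grows as the knob turns anticlockwise seen from above, 6.28 a full turn, up to four turns. It turns about the vertical against a light friction of about 0.02 N m (1.1 N at the rim), stays where it is left and does not rise
- knob_4 (a point): centre of the knob of valve 4, on its axis, half-way up: a black knurled upright cylinder 36 mm in diameter, 22 mm tall, from 178 to 200 mm above the table, 80 mm from its neighbours; nothing stands above it and its side is free all round. A white line 5 mm wide on its top, from the centre to the rim, points to the vial row (manifold +x) when shut
- outlet_4 (a point): lower tip of the thin steel outlet tube of valve 4, 94 mm above the table, over the middle of that valve's vial well
- open_vial_mouth (a point): centre of the mouth of the open amber glass vial (28 mm in diameter, 61 mm tall, bare neck 20 mm wide, no cap), which stands loosely in one of the four wells, 13 mm below an outlet tip
- capped_vial_1: an amber vial of the same kind closed with a blue cap (65 mm tall with it), standing in another well; origin at the centre of its underside; leave alone
- capped_vial_2: an amber vial of the same kind closed with a blue cap (65 mm tall with it), standing in another well; origin at the centre of its underside; leave alone
- capped_vial_3: an amber vial of the same kind closed with a blue cap (65 mm tall with it), standing in another well; origin at the centre of its underside; leave alone
- centrifuge_tube: clear tube with a blue cap, 35 mm wide, 114 mm tall, standing on the table; origin at the centre of its underside; leave alone
- green_vial: small vial with a green cap, 26 mm wide, 62 mm tall, standing on the table; origin at the centre of its underside; leave alone
- beaker: small glass beaker, 66 mm wide, 70 mm tall, on the table; origin at the centre of its underside; leave alone
- spatula: flat steel spatula, 160 mm long, lying on the table; origin near its middle; leave alone
- tweezers: steel tweezers, 130 mm long, lying on the table; origin near their middle; leave alone
Things that resemble listed ones, but are neither listed nor needed, are in the scene too. What is shaped like the part that bears open_vial_mouth but yellow is not meant.

How it is judged:
By the outcome, as a careful person would: the job done as asked, in the order asked, and still so for the second after the job is handed in, with the robot touching nothing.
It also fails if it takes over 64 s, if anything falls off the work surface, if the arm or the gripper's body presses on something with over 40 N, if the wrist force passes 120 N, or if a joint passes its speed limit or range.

### The arm

A 7-joint arm with a two-finger parallel gripper is mounted at the origin on the work surface. World frame = base frame: x ahead of the robot, y to its left, z up, the work surface at z = 0. Lengths are in mm, angles in rad, forces in N, time in s.
With the tool pointing down it reaches from about 400 to 925 mm from the base axis. Payload 5.6 kg.
Tool frame: the origin (TCP) lies between the finger pads; the fingertips stand 14 mm ahead of it and the grasp point (between the pads) lies 5 mm behind it (arm.tcp_to_tips is the distance from the TCP to the fingertips, in mm); z points along the fingers, x is the direction in which the jaws open and shut, and the axes are right-handed (so a half turn about z gives the same grasp; the last joint's range is limited). The gripper opens to 85 mm and grips with 20 to 120 N. Pads are 22 mm wide; open, the fingers measure 114 mm over their backs; the gripper's body (76 mm by 85 mm) begins 54 mm behind the grasp point. The pads swing forward as they close: fully open they stand 13 mm farther back than shut.
Start: joints at [-1.216, 0.468, -0.012, 1.603, 0.006, 1.071, -0.056], TCP at [251.843, 599.235, 245.29] pointing down, gripper open.
Joint ranges: [-2.53, 2.53], [-0.31, 2.02], [-1.57, 1.55], [0.28, 2.44], [-1.29, 4.43], [0.15, 1.84], [-2.92, 2.92]. Speed limits (rad/s): [2.57, 2.57, 3.14, 3.14, 3.14, 3.14, 3.14].

### API

Orientations are given as [roll, pitch, yaw] about the fixed x, y, z axes, in that order (R = Rz(yaw) Ry(pitch) Rx(roll)).
In Python, from rig import status, viewer, ticket, arm gives the robot as it stands. The module is installed in compiled form; this text tells all that it offers.
- The arm moves only by the shell command python3 -m handwheel 'ROWS'. ROWS is JSON, a list of rows, each a list of 5 numbers: the gripper command: -1 is shut, 1 is fully open, values between are in proportion, then the shift along the tool's x, y, z in m, then the turn about the tool's z in units of 5 degrees (1.0 is 5 degrees). A call has 1 to 8 rows; each row shifts and turns the commanded pose from where the row before left it, along the tool's axes as they then stand; what a row does not reach is not made up. A row lasts 1/10 s, in which the tool goes at most 50 mm and 8.59 degrees, less where a joint would pass 70% of its speed; a pose out of reach is approached as far as the arm can. A call with a gripper value outside its range is refused whole. The fingers move at their own pace and stop on an object; the grip force is fixed at half the most. Time passes only in rows, so rows that do not move let the fingers close. It gives the time, the measured TCP pose, the force and the opening at its end, in the units of the state.
- status.read_state(): the state, without advancing time (a new reading comes with each control period).
- viewer.read_camera(name): name is "scene" or "top" or "wrist"; returns a dict with "img" (400x640x3 uint8, blue, green, red), "range_z" (400x640 float32, mm along the optical axis (not along the pixel's ray), 0 where there is no reading), "camera_matrix" (3x3 intrinsics, pixels), "origin" and "attitude" of the camera in the world; the wrist camera has in their place "hand_eye" (4x4, takes a point from camera to tool coordinates, whose origin is the TCP and whose axes are the tool frame's). Camera axes: x right, y down, z forward; pixel columns grow to the right and rows downward; lengths in mm; the calibration is good to about 2 mm. A picture is of the moment at which its call begins: read the wrist's pose just before it.
- ticket.close_job(): hands the job in, once; it reports no verdict.
The state is a dict: "time": time; "qpos": joint angles; "qvel": joint speeds; "joint_efforts": joint torques, N m; "ee_pos": TCP position; "tool_rot": TCP orientation; "wrist_force": force on the tool from outside, world axes, zero at the start; "ft_torque": the same for the moment, N m; "grip_width": finger opening in mm.
Only numpy, scipy, OpenCV 4.12 (cv2) and the standard library are available. Lean on these libraries where they do the work, as an engineer would, in place of code of your own. Each camera call takes 0.05 s, during which the arm holds its last target. There are 200 camera calls.

## Working session

There is one attempt and no reset: what is moved stays moved. The work goes in short steps, Python scripts to look and compute and a shell command to move; the robot and the scene stay as the last step left them, time stands still between calls to the robot, and variables do not carry over. Pictures are saved under pics/ and viewed, about 8 in all and at most 12, crops included, and the job is handed in when it is done.

```bash
mkdir -p pics; python3 - <<'E'
from rig import status, viewer, arm
import cv2,numpy as np
s=status.read_state();print({k:np.round(v,3).tolist() for k,v in s.items()})
a=viewer.read_camera("scene");b=viewer.read_camera("top")
for n,c in(("scene",a),("top",b)):
    cv2.imwrite(f"pics/{n}0.png",c["img"]);np.savez(f"{n}0.npz",**c);print(n,c["camera_matrix"].tolist(),c["origin"],c["attitude"])
E
```

```text
{'time': 0.0, 'qpos': [-1.216, 0.468, -0.012, 1.604, 0.006, 1.071, -0.056], 'qvel': [0.002, 0.0, 0.001, 0.001, -0.0, 0.002, 0.002], 'joint_efforts': [0.0, -53.237, 0.021, -25.13, 0.011, 0.007, 0.0], 'ee_pos': [251.673, 598.717, 244.326], 'tool_rot': [3.141, 0.002, 1.173], 'wrist_force': [0.444, 0.547, -0.678], 'ft_torque': [-0.011, 0.038, -0.008], 'grip_width': 85.604}
scene [[371.60027191943493, 0.0, 318.685879362892], [0.0, 371.60027191943493, 196.029366779321], [0.0, 0.0, 1.0]] [ 995.50367013 -505.37050426  813.34521273] [-2.36737941  0.00395776  0.75433843]
top [[492.0474007616028, 0.0, 314.9797886273735], [0.0, 492.0474007616028, 205.8352928903102], [0.0, 0.0, 1.0]] [ 440.07533798   -3.29434712 1453.97277669] [-3.05278212 -0.00750332 -1.59709162]
```

View pics/scene0.png

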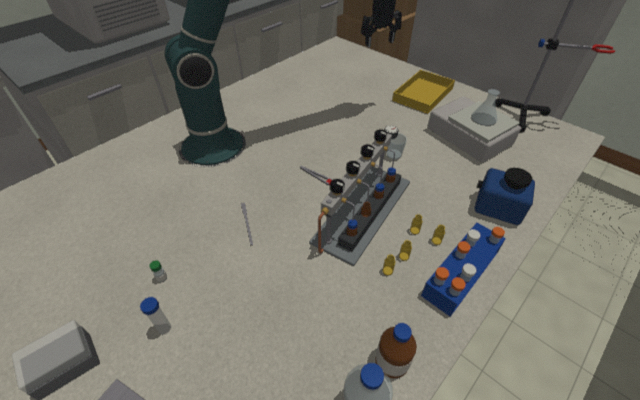

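View pics/top0.png

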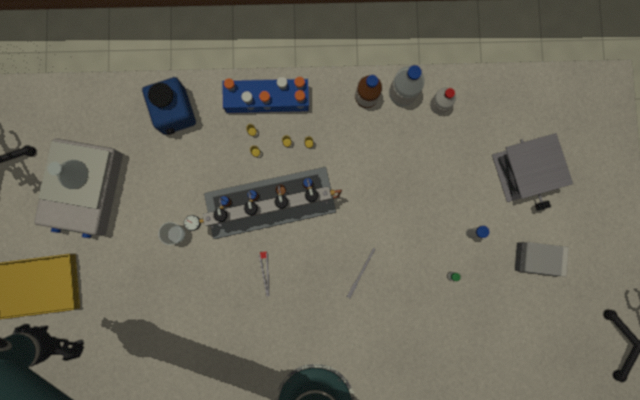

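```bash
cat > h.py <<'E'
import numpy as np,cv2
from scipy.spatial.transform import Rotation as R
from rig import status,viewer
def cloud(c,T=None):
    K=c["camera_matrix"];z=c["range_z"].astype(float);v,u=np.mgrid[:z.shape[0],:z.shape[1]]
    P=np.stack([(u-K[0,2])/K[0,0]*z,(v-K[1,2])/K[1,1]*z,z],-1)
    if T is None: return P@R.from_euler('xyz',c["attitude"]).as_matrix().T+c["origin"]
    s=T; H=c["hand_eye"];P=P@H[:3,:3].T+H[:3,3]
    return P@R.from_euler('xyz',s["tool_rot"]).as_matrix().T+s["ee_pos"]
def proj(c,p,s=None):
    K=c["camera_matrix"]
    if s is None: q=R.from_euler('xyz',c["attitude"]).as_matrix().T@(np.array(p)-c["origin"])
    else:
        q=R.from_euler('xyz',s["tool_rot"]).as_matrix().T@(np.array(p)-s["ee_pos"]);H=c["hand_eye"];q=H[:3,:3].T@(q-H[:3,3])
    return (K@q/q[2])[:2]
E
python3 - <<'E'
from h import *
for n in("top","scene"):
    c=dict(np.load(n+"0.npz"));P=cloud(c)
    m=(P[...,2]>190)&(P[...,2]<210)&(P[...,0]>350)&(P[...,0]<750)&(abs(P[...,1])<300)
    k,l,st,ce=cv2.connectedComponentsWithStats(m.astype(np.uint8))
    for i in range(1,k):
        if st[i,4]>15:
            q=P[l==i];print(n,st[i],q.mean(0).round(1),((q.min(0)+q.max(0))/2).round(1),c["img"][l==i].mean(0).round())
t=cv2.imread("pics/top0.png")[155:245,190:350];s=cv2.imread("pics/scene0.png")[115:265,300:420]
cv2.imwrite("pics/crop.png",np.vstack([cv2.resize(t,(640,360),interpolation=2)[:, :], np.pad(cv2.resize(s,(288,240*1),interpolation=2),((0,0),(0,352),(0,0)))]))
E
```

```text
top [304 188  14  14 147] [581.4  -5.2 199.3] [581.4  -4.9 198.6] [50. 54. 54.]
top [274 194  14  15 154] [566.6  72.6 199.3] [566.8  72.6 198.9] [51. 55. 56.]
top [243 201  15  14 151] [551.3 150.9 199.5] [551.7 151.4 199. ] [52. 56. 56.]
top [212 208  15  14 153] [536.  229.3 199.7] [535.8 230.4 198.9] [52. 55. 56.]
scene [374 130  13  10 102] [541.1 222.7 197. ] [540.1 225.  196.3] [42. 43. 44.]
scene [361 145  13  10 107] [556.9 144.8 197.5] [555.5 146.4 196.3] [43. 44. 45.]
scene [346 161  14  11 125] [571.2  67.4 197.4] [569.9  68.5 195.6] [43. 44. 45.]
scene [330 179  15  12 142] [586.5 -10.8 197.5] [584.  -10.  196.2] [41. 42. 44.]
```

View pics/crop.png

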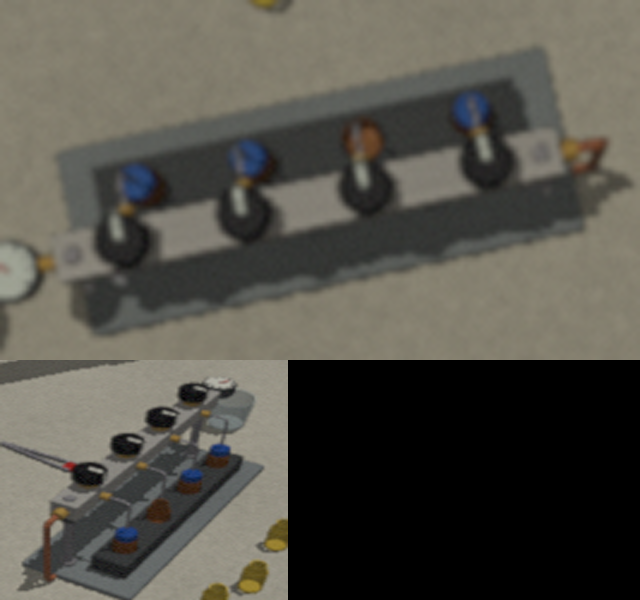

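```bash
python3 -m handwheel '[[1,0,0,-0.006,1.6],[1,0,0,-0.006,1.6],[1,0,0,-0.006,1.6],[1,0,0,-0.006,1.6],[1,0,0,-0.006,1.6],[1,0,0,-0.006,1.6],[1,0,0,-0.006,1.65],[1,0,0,0,0]]'
cat > to.py <<'E'
from h import *;import sys
s=status.read_state();t=np.array(eval(sys.argv[1]))
Rm=R.from_euler('xyz',s["tool_rot"]).as_matrix()
print("t",round(s["time"],2),"pos",np.round(s["ee_pos"],1),"yaw",np.degrees(s["tool_rot"]).round(2),"shift mm",(Rm.T@(t-s["ee_pos"])).round(1),"F",np.round(s["wrist_force"],1),"w",s["grip_width"],"q7",round(s["qpos"][6],2))
E
python3 to.py '[567.5,71.5,260]'
```

```text
time: 0.9
ee_pos: [251.9, 599.5, 287.7]
tool_rot: [-3.141, -0.001, 0.191]
wrist_force: [-0.5, 0.0, -0.2]
grip_width: 85.2
t 0.9 pos [251.9 599.5 287.7] yaw [-1.7998e+02 -4.0000e-02  1.0930e+01] shift mm [209.7 578.3  27.6] F [-0.5  0.  -0.2] w 85.2157310987888 q7 -0.96
```

```bash
python3 -m handwheel '[[1,0.013,0.036,0,0],[1,0.013,0.036,0,0],[1,0.013,0.036,0,0],[1,0.013,0.036,0,0],[1,0.013,0.036,0,0],[1,0.013,0.036,0,0],[1,0.013,0.036,0,0],[1,0.013,0.036,0,0]]' >/dev/null
python3 -m handwheel '[[1,0.013,0.036,0,0],[1,0.013,0.036,0,0],[1,0.013,0.036,0,0],[1,0.013,0.036,0,0],[1,0.013,0.036,0,0],[1,0.013,0.036,0,0],[1,0.013,0.036,0,0],[1,0,0,0,0]]'
python3 to.py '[567.5,71.5,260]'
python3 - <<'E'
from h import *
s=status.read_state();c=viewer.read_camera("wrist");cv2.imwrite("pics/w1.png",c["img"])
P=cloud(c,s);print(c["hand_eye"].round(3).tolist())
m=(P[...,2]>188)&(P[...,2]<212)&(P[...,0]>450)&(P[...,0]<700)
k,l,st,ce=cv2.connectedComponentsWithStats(m.astype(np.uint8))
for i in range(1,k):
    if st[i,4]>200: q=P[l==i];print(st[i],((q.min(0)+q.max(0))/2).round(1),q.mean(0).round(1))
E
```

```text
time: 2.5
ee_pos: [547.8, 99.9, 287.1]
tool_rot: [3.138, -0.001, 0.186]
wrist_force: [-0.6, 0.6, -0.3]
grip_width: 85.4
t 2.5 pos [547.8  99.9 287.1] yaw [ 1.7981e+02 -3.0000e-02  1.0650e+01] shift mm [14.1 31.5 27.2] F [-0.6  0.6 -0.3] w 85.39955748224563 q7 0.08
[[1.0, 0.002, 0.0, -0.574], [-0.002, 0.954, 0.301, -76.131], [0.001, -0.301, 0.954, -127.685], [0.0, 0.0, 0.0, 1.0]]
[ 313    0   63   32 1469] [538.6 220.4 194.6] [539.3 219.3 197.8]
[ 313  108   59   59 2521] [553.3 150.5 194.9] [552.8 151.3 198.4]
[ 314  225   53   52 2025] [568.6  72.2 194.8] [567.5  74.7 197.8]
[ 315  321   48   46 1662] [584.   -6.3 194.7] [582.6  -2.3 197.3]
```

View pics/w1.png

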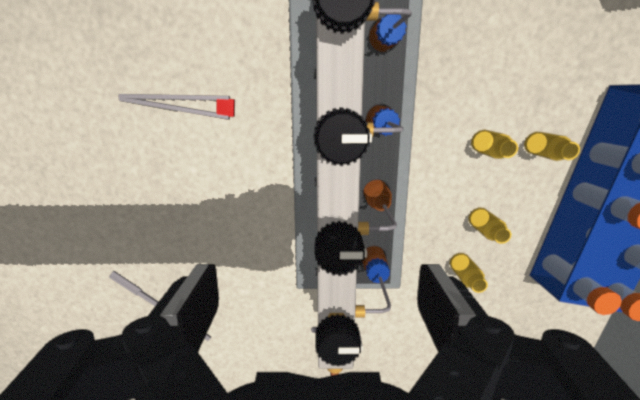

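```bash
python3 -m handwheel '[[1,0.027,0.021,0,0],[1,0,0,0.035,0],[1,0,0,0.035,0],[1,0,0,0.02,0],[1,0,0,0.013,0],[1,0,0,0,0]]'
python3 to.py '[578.6,84.2,184]'
python3 - <<'E'
from h import *
s=status.read_state();c=viewer.read_camera("wrist");cv2.imwrite("pics/w2.png",c["img"]);P=cloud(c,s)
for u,v in((215,270),(205,275),(195,300),(430,275)): print(u,v,P[v,u].round(1))
print(proj(c,[568,72,200],s))
E
```

```text
time: 3.15
ee_pos: [575.0, 91.5, 182.5]
tool_rot: [-3.142, 0.004, 0.194]
wrist_force: [-1.4, 0.8, 0.5]
grip_width: 85.2
t 3.15 pos [575.   91.5 182.5] yaw [-180.      0.21   11.11] shift mm [ 2.1  7.9 -1.5] F [-1.4  0.8  0.5] w 85.2186505074522 q7 0.19
215 270 [531.5  88.9 182.4]
205 275 [530.7  93.2 194.3]
195 300 [531.2  90.  206. ]
430 275 [614.1 110.1 194.6]
[291.21977746 346.96272257]
```

View pics/w2.png

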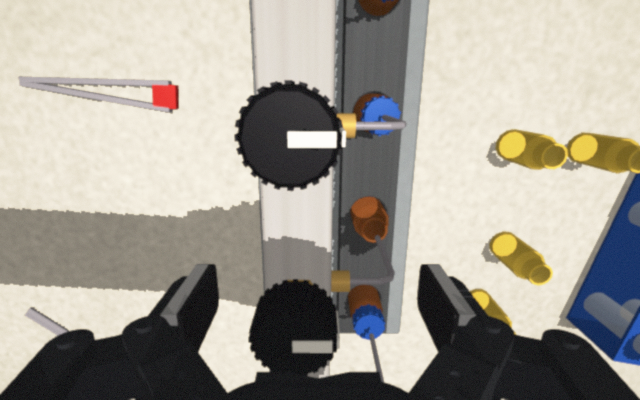

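```bash
python3 -m handwheel '[[1,0,0.008,0.005,0],[1,0.011,0,0,0],[1,0,0,0,0]]'; python3 to.py '[568,72,180]'
for i in 1; do python3 -m handwheel '[[1,0.002,0,0,0],[1,0,0,0,0]]'; python3 to.py '[568,72,180]'; python3 -m handwheel '[[1,0.002,0,0,0],[1,0,0,0,0]]'; python3 to.py '[568,72,180]';python3 -m handwheel '[[1,0.001,0,0,0],[1,0,0,0,0]]'; python3 to.py '[568,72,180]'; done | grep '^t '
```

```text
time: 3.5
ee_pos: [590.8, 84.9, 180.3]
tool_rot: [3.141, -0.003, 0.191]
wrist_force: [-0.1, -0.4, -0.4]
grip_width: 85.3
t 3.5 pos [590.8  84.9 180.3] yaw [179.99  -0.18  10.94] shift mm [-24.8   8.3   0.2] F [-0.1 -0.4 -0.4] w 85.3475888991414 q7 0.21
t 3.7 pos [591.1  85.4 179.6] yaw [-1.7999e+02 -4.0000e-02  1.0970e+01] shift mm [-25.2   8.8  -0.4] F [-0.1 -0.4 -0. ] w 85.434853396138 q7 0.21
t 3.9 pos [591.6  85.5 179.1] yaw [-1.7998e+02  1.5000e-01  1.0950e+01] shift mm [-25.7   8.8  -0.8] F [-5.2 -0.8  3.9] w 85.53297149046645 q7 0.21
t 4.1 pos [591.6  85.5 179. ] yaw [-179.96    0.27   10.94] shift mm [-25.8   8.8  -0.8] F [-7.2 -1.3  5.2] w 85.64806613901929 q7 0.21
```

```bash
python3 -m handwheel '[[1,0,0.0045,0,0],[1,0,0.0045,0,0],[1,0,0.0045,0,0],[1,0,0.0045,0,0],[1,0,0,0,0]]'; python3 to.py '[568,72,180]'
cat > look.py <<'E'
from h import *;import sys
s=status.read_state();out=[]
for n in("wrist","scene","top"):
    c=viewer.read_camera(n);ss=s if n=="wrist" else None
    src=np.float32([proj(c,[568+a,72+b,200],ss) for a,b in((-25,25),(-25,-25),(25,-25),(25,25))])
    M=cv2.getPerspectiveTransform(src,np.float32([[0,249],[249,249],[249,0],[0,0]]))  # up=+x, left=+y
    out.append(cv2.warpPerspective(c["img"],M,(250,250)))
cv2.imwrite(sys.argv[1],np.hstack(out))
E
python3 look.py pics/l1.png
```

```text
time: 4.6
ee_pos: [595.2, 67.2, 179.0]
tool_rot: [-3.141, 0.004, 0.191]
wrist_force: [-6.5, -2.7, 4.9]
grip_width: 85.7
t 4.6 pos [595.2  67.2 179. ] yaw [-179.98    0.25   10.92] shift mm [-25.8  -9.8  -0.9] F [-6.5 -2.7  4.9] w 85.73200624185617 q7 0.24
```

View pics/l1.png

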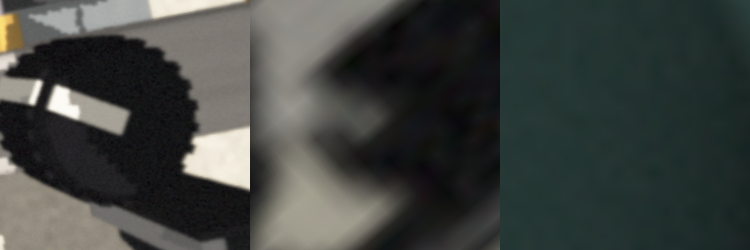

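```bash
python3 -m handwheel '[[1,-0.006,0,0,0],[1,0,-0.009,0,0],[1,0,-0.009,0,0],[1,0.006,0,0,0],[1,0,0.0045,0,0],[1,0,0.0045,0,0],[1,0,0.0045,0,0],[1,0,0.0045,0,0]]'; python3 to.py '[568,72,180]'
python3 -m handwheel '[[1,-0.006,0,0,0],[1,0,-0.009,0,0],[1,0,-0.009,0,0],[1,0.006,0,0,0],[1,0,0,0,0]]' >/dev/null; python3 to.py '[568,72,180]'
python3 -m handwheel '[[1,0,0.0045,0,0],[1,0,0.0045,0,0],[1,0,0.0045,0,0],[1,0,0.0045,0,0],[1,0,0,0,0]]' >/dev/null; python3 to.py '[568,72,180]'; python3 look.py pics/l2.png
```

```text
time: 5.55
ee_pos: [594.9, 68.8, 178.6]
tool_rot: [-3.14, 0.006, 0.192]
wrist_force: [-7.3, -1.0, 3.0]
grip_width: 85.5
t 5.55 pos [594.9  68.8 178.6] yaw [-179.92    0.34   11.02] shift mm [-25.8  -8.3  -1.2] F [-7.3 -1.   3. ] w 85.53355593394691 q7 0.24
t 6.05 pos [591.2  87.5 178.6] yaw [-179.9     0.39   11.07] shift mm [-25.8  10.7  -1.2] F [-8.4 -0.5  4.9] w 85.3621343419312 q7 0.21
t 6.55 pos [595.1  67.9 178.7] yaw [-179.98    0.33   10.98] shift mm [-25.8  -9.2  -1.1] F [-7.3 -1.5  3.4] w 85.76781274946032 q7 0.24
```

View pics/l2.png

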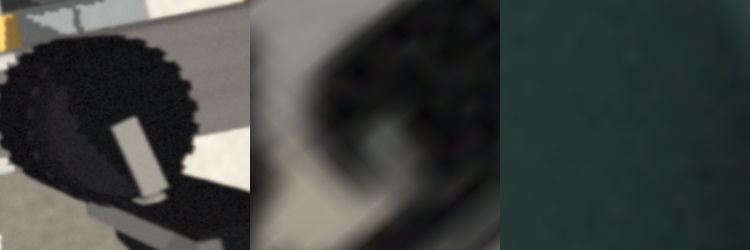

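```bash
python3 -m handwheel '[[1,-0.006,0,0,0],[1,0,-0.009,0,0],[1,0,-0.009,0,0],[1,0.006,0,0,0],[1,0,0.0045,0,0],[1,0,0.0045,0,0],[1,0,0.0045,0,0],[1,0,0.0045,0,0]]' >/dev/null; python3 to.py '[568,72,180]'
python3 -m handwheel '[[1,-0.006,0,0,0],[1,0,-0.009,0,0],[1,0,-0.009,0,0],[1,0.006,0,0,0],[1,0,0.0045,0,0],[1,0,0.0045,0,0],[1,0,0.0045,0,0],[1,0,0.0045,0,0]]' >/dev/null; python3 to.py '[568,72,180]'
python3 look.py pics/l3a.png
python3 -m handwheel '[[1,-0.006,0,0,0],[1,0,-0.009,0,0],[1,0,-0.009,0,0],[1,0.006,0,0,0],[1,0,0.0045,0,0],[1,0,0.0045,0,0],[1,0,0.0045,0,0],[1,0,0.0045,0,0]]' >/dev/null; python3 to.py '[568,72,180]'
python3 -m handwheel '[[1,-0.006,0,0,0],[1,0,-0.009,0,0],[1,0,-0.009,0,0],[1,0.006,0,0,0],[1,0,0.0045,0,0],[1,0,0.0045,0,0],[1,0,0.0045,0,0],[1,0,0.0045,0,0]]' >/dev/null; python3 to.py '[568,72,180]'
python3 look.py pics/l3b.png
python3 - <<'E'
import cv2,numpy as np
cv2.imwrite("pics/l3.png",np.hstack([cv2.imread(f"pics/l3{k}.png")[:,:250] for k in "ab"]))
E
```

```text
t 7.5 pos [594.9  68.8 178.6] yaw [-179.92    0.34   11.02] shift mm [-25.8  -8.3  -1.2] F [-7.8  0.8  3.5] w 85.68044922414593 q7 0.24
t 8.3 pos [594.8  68.9 178.6] yaw [-179.92    0.34   11.03] shift mm [-25.8  -8.2  -1.2] F [-7.6 -0.1  3. ] w 85.40398796003234 q7 0.24
t 9.25 pos [594.9  68.8 178.7] yaw [-179.92    0.34   11.02] shift mm [-25.8  -8.3  -1.2] F [-6.7  0.1  3.5] w 85.30973667063482 q7 0.24
t 10.05 pos [594.9  68.9 178.7] yaw [-179.92    0.34   11.03] shift mm [-25.8  -8.2  -1.2] F [-7.6  0.4  2.6] w 85.84814963064669 q7 0.24
```

View pics/l3.png

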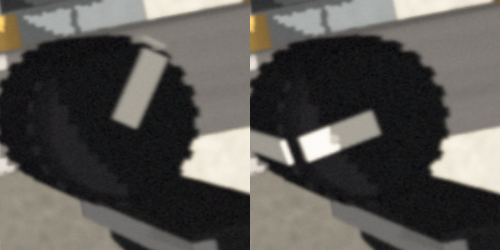

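```bash
python3 -m handwheel '[[1,-0.006,0,0,0],[1,0,-0.009,0,0],[1,0,-0.009,0,0],[1,0.006,0,0,0],[1,0,0.0045,0,0],[1,0,0.0045,0,0],[1,0,0.0045,0,0],[1,0,0.0045,0,0]]' >/dev/null; python3 to.py '[568,72,180]'
python3 -m handwheel '[[1,-0.006,0,0,0],[1,0,-0.009,0,0],[1,0,-0.009,0,0],[1,0.006,0,0,0],[1,0,0.0045,0,0],[1,0,0.0045,0,0],[1,0,0.0045,0,0],[1,0,0.0045,0,0]]' >/dev/null; python3 to.py '[568,72,180]'
python3 -m handwheel '[[1,-0.006,0,0,0],[1,0,-0.009,0,0],[1,0,-0.009,0,0],[1,0.006,0,0,0],[1,0,0.0045,0,0],[1,0,0.0045,0,0],[1,0,0.0045,0,0],[1,0,0.0045,0,0]]' >/dev/null
python3 -m handwheel '[[1,0,0,0,0],[1,-0.006,0,0,0],[1,0,-0.009,0,0],[1,0,-0.009,0,0],[1,0,0,0,0]]'; python3 to.py '[568,72,180]'
cat > ang.py <<'E'
from h import *
s=status.read_state();c=viewer.read_camera("wrist")
g=c["img"].min(2);r=np.linspace(4,15,23)
def A(k):
    f=[]
    for th in np.radians(np.arange(-180,180)):
        f.append(np.mean([float(cv2.getRectSubPix(g,(1,1),tuple(map(float,proj(c,[k[0]+a*np.cos(th),k[1]+a*np.sin(th),200],s))))[0,0]>90) for a in r]))
    f=np.array(f);i=f.argmax();w=[(i+d)%360 for d in range(-25,26)]
    return i-180+np.sum(f[w]*np.arange(-25,26))/f[w].sum(), f.max()
for n,k in((2,(552.7,150.3)),(3,(568,72)),(4,(583,-6))): print(n,np.round(A(k),2))
src=np.float32([proj(c,[568+a,72+b,200],s) for a,b in((-25,25),(-25,-25),(25,-25),(25,25))])
cv2.imwrite("pics/a%d.png"%(s["time"]*100),cv2.warpPerspective(c["img"],cv2.getPerspectiveTransform(src,np.float32([[0,249],[249,249],[249,0],[0,0]])),(250,250)))
E
python3 ang.py; ls pics
```

```text
t 11.0 pos [594.9  68.8 178.7] yaw [-179.92    0.34   11.02] shift mm [-25.8  -8.3  -1.2] F [-7.8  1.   3.4] w 85.33443449325961 q7 0.24
t 11.8 pos [594.8  69.  178.6] yaw [-179.92    0.34   11.03] shift mm [-25.8  -8.1  -1.2] F [-6.9 -0.2  3.7] w 85.63636727023987 q7 0.24
time: 13.1
ee_pos: [587.8, 87.7, 179.4]
tool_rot: [-3.14, -0.001, 0.195]
wrist_force: [0.1, 0.1, 0.0]
grip_width: 85.6
t 13.1 pos [587.8  87.7 179.4] yaw [-1.7993e+02 -5.0000e-02  1.1160e+01] shift mm [-22.5  11.5  -0.7] F [0.1 0.1 0. ] w 85.55240833524851 q7 0.21
2 [7.61 1.  ]
3 [-45.01   1.  ]
4 [nan  0.]
a1310.png
crop.png
l1.png
l2.png
l3.png
l3a.png
l3b.png
scene0.png
top0.png
w1.png
w2.pngang.py:9: RuntimeWarning: invalid value encountered in scalar divide
  return i-180+np.sum(f[w]*np.arange(-25,26))/f[w].sum(), f.max()
```

```bash
python3 -m handwheel '[[1,0.006,0,0,0],[1,0,0,0,0],[1,0,0.0045,0,0],[1,0,0.0045,0,0],[1,0,0.004,0,0],[1,0,0,0,0],[1,-0.006,0,0,0],[1,0,0,0,0]]'; python3 ang.py 2>/dev/null
python3 -m handwheel '[[1,0,-0.013,0,0],[1,0,-0.015,0,0],[1,0,-0.015,0,0],[1,0,-0.015,0,0],[1,0,0,0,0],[1,0,0,0,0]]'; python3 ang.py; ls pics
```

```text
time: 13.95
ee_pos: [590.2, 71.6, 179.3]
tool_rot: [3.141, -0.001, 0.191]
wrist_force: [0.0, -0.7, 0.0]
grip_width: 85.5
2 [7.52 1.  ]
3 [-0.03  1.  ]
4 [nan  0.]
time: 14.6
ee_pos: [579.1, 129.5, 179.3]
tool_rot: [3.141, -0.0, 0.193]
wrist_force: [0.2, -0.8, 0.3]
grip_width: 85.2
2 [8.04 1.  ]
3 [nan  0.]
4 [nan  0.]
a1310.png
a1395.png
a1460.png
crop.png
l1.png
l2.png
l3.png
l3a.png
l3b.png
scene0.png
top0.png
w1.png
w2.pngang.py:9: RuntimeWarning: invalid value encountered in scalar divide
  return i-180+np.sum(f[w]*np.arange(-25,26))/f[w].sum(), f.max()
```

```bash
python3 -m handwheel '[[1,0,0,-0.03,0],[1,0,0,-0.03,0],[1,0,0.03,0,0],[1,0,0.03,0,0],[1,0,0.03,0,0],[1,0,0.03,0,0],[1,0,0,0,0],[1,0,0,0,0]]'; python3 ang.py
python3 - <<'E'
from h import *
s=status.read_state();c=viewer.read_camera("wrist");cv2.imwrite("pics/w3.png",c["img"])
for p in((552.7,150.3),(568,72),(583,-6)):print(proj(c,[*p,200],s))
E
```

```text
time: 15.45
ee_pos: [602.0, 9.3, 239.3]
tool_rot: [3.141, -0.0, 0.188]
wrist_force: [0.1, -0.2, 0.1]
grip_width: 85.0
2 [-180.    1.]
3 [-2.59  1.  ]
4 [5.43 1.  ]
[264.96854869 -90.53247807]
[272.91099709 114.2288283 ]
[278.34482512 265.61832049]
```

View pics/w3.png

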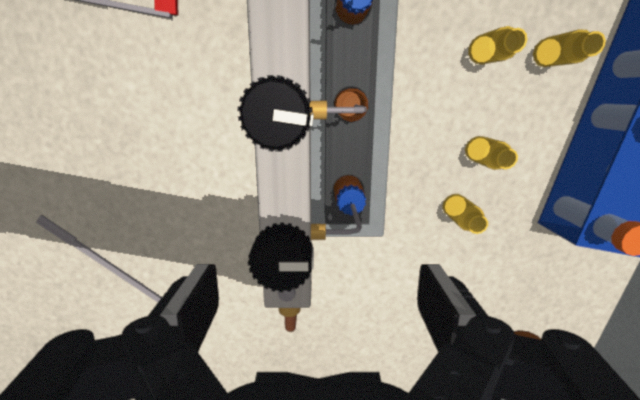

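```bash
python3 -m handwheel '[[1,0,-0.023,0,0],[1,0,-0.023,0,0],[1,0,-0.024,0,0],[1,0,0,0.02,0],[1,0,0,0.02,0],[1,0,0,0.02,0],[1,0,0,0,0]]'; python3 to.py '[568,72,180]'
```

```text
time: 16.25
ee_pos: [586.6, 81.1, 176.7]
tool_rot: [-3.141, 0.005, 0.193]
wrist_force: [0.2, 0.4, -0.6]
grip_width: 85.4
t 16.25 pos [586.6  81.1 176.7] yaw [-179.99    0.31   11.09] shift mm [-20.    5.4  -3.2] F [ 0.2  0.4 -0.6] w 85.40102854647856 q7 0.22
```

```bash
python3 -m handwheel '[[1,0.006,0,0,0],[1,0.001,0,0,0],[1,0,0,0,0]]';python3 to.py '[568,72,180]'; python3 -m handwheel '[[1,0,0.0015,0,0],[1,0,0.0015,0,0],[1,0,0,0,0],[1,0,0,0,0]]';python3 to.py '[568,72,180]'; python3 -m handwheel '[[1,-0.007,0,0,0],[1,0,0,0,0],[1,0,0,-0.03,0],[1,0,0,-0.03,0],[1,0,0.024,0,0],[1,0,0.024,0,0],[1,0,0.023,0,0],[1,0,0,0,0]]';  python3 -m handwheel '[[1,0,0,0,0],[1,0,0,0,0]]'; python3 ang.py
cat > fit.py <<'E'
from h import *
s=status.read_state();c=viewer.read_camera("wrist");cv2.imwrite("pics/w%d.png"%(s["time"]*100),c["img"])
for n,k in((3,(568,72)),(4,(583,-6))):
    src=np.float32([proj(c,[k[0]+a,k[1]+b,200],s) for a,b in((-25,25),(-25,-25),(25,-25),(25,25))])
    W=cv2.warpPerspective(c["img"],cv2.getPerspectiveTransform(src,np.float32([[0,249],[249,249],[249,0],[0,0]])),(250,250))
    m=((W.min(2)>90)&(np.hypot(*(np.mgrid[:250,:250]-124.5))<72)).astype(np.uint8)
    p=cv2.findNonZero(m);vx,vy,x0,y0=cv2.fitLine(p,cv2.DIST_L2,0,.01,.01).ravel();print(n,len(p),"world angle",np.degrees(np.arctan(vx/vy)).round(1))
E
python3 fit.py; ls pics|grep w
```

```text
time: 16.55
ee_pos: [592.5, 81.4, 178.8]
tool_rot: [-3.14, 0.008, 0.192]
wrist_force: [-9.7, -1.0, -1.1]
grip_width: 85.3
t 16.55 pos [592.5  81.4 178.8] yaw [-179.91    0.46   10.98] shift mm [-25.8   4.6  -1. ] F [-9.7 -1.  -1.1] w 85.2743458805743 q7 0.22
time: 16.95
ee_pos: [593.1, 78.2, 178.9]
tool_rot: [-3.14, 0.007, 0.192]
wrist_force: [-9.3, -0.6, -1.7]
grip_width: 85.6
t 16.95 pos [593.1  78.2 178.9] yaw [-179.93    0.43   10.97] shift mm [-25.8   1.3  -0.9] F [-9.3 -0.6 -1.7] w 85.63085195727889 q7 0.23
time: 17.75
ee_pos: [604.1, 3.0, 240.9]
tool_rot: [3.139, -0.003, 0.186]
wrist_force: [0.1, -1.2, 0.2]
grip_width: 85.7
time: 17.95
ee_pos: [603.1, 8.6, 239.7]
tool_rot: [-3.141, -0.001, 0.193]
wrist_force: [0.2, 0.6, -0.8]
grip_width: 85.3
2 [-180.    1.]
3 [8.07 1.  ]
4 [4.77 1.  ]
3 2154 world angle 12.8
4 1806 world angle 11.4
w1.png
w1800.png
w2.png
w3.png
```

```bash
python3 -m handwheel '[[1,0,0,-0.03,0],[1,0,0,-0.03,0],[1,0,0,0,0],[1,0,0,0,0],[1,0,0,0,0]]'; python3 -c "
from h import *
s=viewer.read_camera('scene')['img'];w=cv2.imread('pics/w1800.png')
cv2.imwrite('pics/fin.png',np.vstack([w[:330],cv2.resize(s[110:270,220:420],(320,256))[:,:].repeat(2,1)]))"
```

```text
time: 18.55
ee_pos: [602.1, 7.8, 298.4]
tool_rot: [-3.141, 0.002, 0.192]
wrist_force: [0.4, 0.0, 0.1]
grip_width: 85.6
```

View pics/fin.png

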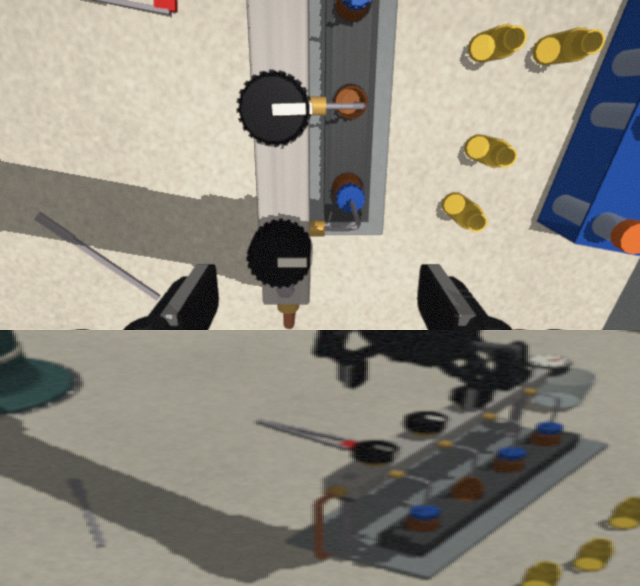

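The knob 3 line, from (275,109) to (310,108), points at the vial row again. It is parallel to the knob 4 line, and the vials are in place.

```bash
python3 -c "
from rig import ticket;print(ticket.close_job())"
```

```text
the job is handed in; nothing more can be done
None
```

I opened valve 3, which feeds the uncapped vial (third from the +y end), by two full turns anticlockwise and handed the job in at about 18.6 s.

- **How it was turned:** I rolled one open finger's pad along the knob's rim with about 7–9 N of pressure. It took ten strokes of about 18 mm each (about 65° per stroke), then strokes of 13 mm and 3 mm to finish. Pictures during the work gave running totals of about 61°, 189°, 326°, 461° and 664°.
- **Final angle:** the white line on knob 3 reads 12.8° against 11.4° for knob 4, which is still shut. That puts the valve about 1.4° past two turns, within what the measurement can resolve. A cruder reading, biased by the assumed knob centres, gave 8.1° against 4.8°, about 3° past.
- **The rest of the bench:** knob 4's line still points at the vial row. Knob 2 read the same before and after the last long stroke (about 7.5–8°), and I did not measure it again at the end. I did not measure knob 1 after the start, but the finger never went near it. The vials look undisturbed in the last pictures. They did not show the whole bench, so I did not recheck the beaker, centrifuge tube or green vial.
- **Robot at the end:** it was clear of everything, and the wrist force read about 0 N.

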